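Put the membrane-filter holder together on the vacuum manifold

TASK

Put the washed filter holder back together on the one open port of the vacuum manifold, from the bottom up and in this order: stand the base in the open cup with its grey stopper down, lay the support screen in the recess of the base, set the funnel over the screen and base, and close the funnel with its lid. Each part must sit fully home and upright, and be let go before the next one is brought. Leave the amber bottle, the stack of dishes and the tube rack where they are.

Things in the scene. Friction and masses are not known exactly. Their poses are not given: they have to be found in the camera images.
- port_mouth (a point): Target: open cup of the fixed manifold, one of three in a row 130 mm apart; which is open changes. Point: centre of the cup's mouth, 104 mm above the bench; z up, y along the pipe. Stainless, 47 mm across outside; inside 42 mm at the mouth, 38 mm at the floor, 26 mm deep. Small stopcock below it on its -x side. Placing is easiest with the fingers closing across the pipe (x), clear of the neighbours.
- port_plugged: Another cup of the manifold, shut by a solid white silicone plug (46 mm across, top 120 mm above the bench). Fixed, not used. Origin on the bench under the cup's centre, z up, y along the pipe. The manifold itself: a level stainless pipe on two feet, 38 mm thick (top 55 mm above the bench), 400 mm long.
- port_full: Third cup of the manifold, already carrying a complete holder just like the one to be built: fixed, 69 mm across at the lid, knob top 239 mm above the bench; keep clear. Origin on the bench under its centre, z up.
- base_head (a point): Holder base, loose, upright: grey stopper below (24 mm tall, 26 mm across at its foot, 36 mm at its top), stainless head above (53 mm across, 16 mm tall); in its top a recess 48 mm across, 4 mm deep. Point: centre of the head, 32 mm above the stopper's foot; z up. Take it by the head. Seated: the head's underside on the cup's rim, point 8 mm above the cup's mouth. 0.26 kg.
- screen_center (a point): Support screen, loose, right side up: white disc 44 mm across, 12 mm thick, lower 4 mm tapered to 36 mm; perforated steel face on top. Point: its centre, 6 mm above its underside; z up. Take it by the edge; the upper 8 mm stay above the base's rim. Seated: underside on the floor of the base's recess, point 10 mm above the base's point. 0.06 kg.
- funnel_center (a point): Funnel, loose, upright: stainless tube open at both ends, 61 mm across (57 inside), 95 mm tall, foot flared to 65 mm (61 inside) over its lowest 5 mm; inside, 16 mm above the foot, a ledge with a 32 mm hole. Point: its centre, 47.5 mm above the foot; z up. Grip it outside, upper half. Seated: ledge on the screen, foot 8 mm down round the base's head, point 37.5 mm above the screen's. 0.25 kg.
- lid_knob (a point): Lid, loose, right side up: stainless disc 69 mm across, 4 mm thick; below it a tapered plug 6 mm deep (51 mm across, 42 at its foot); on top a black knob 19 mm across, 28 mm tall. Point: middle of the knob, 24 mm above the plug's foot, 14 mm above the disc; z up. Take it by the knob. Seated: disc on the funnel's rim, plug inside, point 65.5 mm above the funnel's. 0.12 kg.
- bottle: Bystander: amber bottle, 64 mm across, 140 mm tall. Origin at the centre of its underside. Leave alone.
- dishes: Bystander: stack of three white culture dishes (one piece), 90 mm across, 48 mm tall. Origin at the centre of its underside. Leave alone.
- tube_rack: Bystander: white tube rack, 75 x 190 mm (x, y), 55 mm tall, short tubes stand 18 mm out of it; behind the manifold. Origin at the centre of its underside. Leave alone.

How it is judged:
By the outcome, as a careful person would: the job done as asked, in the order asked, and still so for the second after the job is handed in, with the robot touching nothing.
It also fails if it takes over 112 s, if anything falls off the work surface, if the arm or the gripper's body presses on something with over 40 N, if the wrist force passes 120 N, or if a joint passes its speed limit or range.

ROBOT

A 6-joint arm with a two-finger parallel gripper is mounted at the origin on the work surface. World frame = base frame: x ahead of the robot, y to its left, z up, the work surface at z = 0. Lengths are in mm, angles in rad, forces in N, time in s.
With the tool pointing down it reaches from about 300 to 775 mm from the base axis. Payload 14.6 kg.
Tool frame: the origin (TCP) lies between the finger pads; the fingertips stand 8 mm ahead of it and the grasp point (between the pads) lies 11 mm behind it; z points along the fingers, y is the direction in which the jaws open and shut (so a half turn about z gives the same grasp; the last joint's range is limited). The gripper opens to 94 mm and grips with 3 to 60 N. Pads are 16 mm wide; open, the fingers measure 119 mm over their backs; the gripper's body (75 mm by 177 mm) begins 78 mm behind the grasp point.
Start: joints at [-0.067, 0.3, 1.521, -0, 1.321, -0.067], TCP at [549.99, -0.002, 213.446] pointing down, gripper open.
Joint ranges: [-3.03, 3.03], [-0.79, 2.21], [0.23, 2.52], [-1.04, 4.18], [0, 3.07], [-2.55, 2.55]. Speed limits (rad/s): [2.22, 2.22, 2.57, 3.14, 3.14, 3.14].

INTERFACE

Orientations are given as [roll, pitch, yaw] about the fixed x, y, z axes, in that order (R = Rz(yaw) Ry(pitch) Rx(roll)).
In Python, from cell import manip, cams, models gives the robot as it stands. The module is installed in compiled form; this text tells all that it offers.
- The arm moves only by the shell command python3 -m pendant 'ROWS' [OPENING] [FORCE]. ROWS is JSON, a list that holds one entry, the list of rows, each a list of 4 numbers: the shift along the tool's x, y, z in cm, then the turn about the tool's z in rad. In form: [[[x, y, z, roll], ...]]. A call has 1 to 5 rows; each row is the pose to reach, as a shift and turn from the pose commanded when the call began, along the tool's axes at that moment; what a row does not reach only later rows make up. A row lasts 1/10 s, in which the tool goes at most 50 mm and 8.59 degrees, less where a joint would pass 70% of its speed; a pose out of reach is approached as far as the arm can. A call with a gripper value outside its range is refused whole. OPENING is the opening, from -1 (shut) to 1 (fully open), so that 0 is half open, set as the call begins (- or left out, the last holds). The fingers move at their own pace and stop on an object; FORCE is the grip in N (left out, the last holds). Time passes only in rows, so rows that repeat a pose let the fingers close. It gives the time, the measured TCP pose, the force and the opening at its end, in the units of the state.
- manip.read_state(): the state, without advancing time (a new reading comes with each control period).
- cams.camera(name): name is "scene" or "side" or "wrist"; returns a dict with "frame" (480x640x3 uint8, red, green, blue), "K" (3x3 intrinsics, pixels), "D" ([k1, k2, p1, p2, k3] as OpenCV has them; the pictures are not rectified), "pose" (4x4, takes a point from camera to world coordinates). Camera axes: x right, y down, z forward; pixel columns grow to the right and rows downward; lengths in mm; the calibration is good to about 2 mm. A picture is of the moment at which its call begins. There is no depth.
- manip.sign_off(): hands the job in, once; it reports no verdict.
Trained networks look in the newest picture that a camera, given by its name, has taken for a name from the list of things; names that differ only in an ending like _2 or _b are one class to them, and where a whole thing is asked for, a point or a joint stands for the part that bears it (a point fixed in the world has none). Each returns a list of dicts, best first, with "score" (0 to 1); they miss things now and then, are a little off and sometimes report something else, mostly with a low value. They report only what shows in the picture. A call takes as long as a camera call.
- models.regions_of(camera, name): "pixels" (480x640 bool, what is visible of it) and "point" ([column, row] in pixels, amid what is visible of it).
The state is a dict: "clock": time; "joints": joint angles; "qd": joint speeds; "effort": joint torques, N m; "eef_pos": TCP position; "eef_rot": TCP orientation; "wrist_force": force on the tool from outside, world axes, zero at the start; "moment": the same for the moment, N m; "finger_gap": finger opening in mm.
Only numpy, scipy, OpenCV 4.12 (cv2) and the standard library are available. Lean on these libraries where they do the work, as an engineer would, in place of code of your own. Each camera call takes 0.05 s, during which the arm holds its last target.

## Working session

There is one attempt and no reset: what is moved stays moved. The work goes in short steps, Python scripts to look and compute and a shell command to move; the robot and the scene stay as the last step left them, time stands still between calls to the robot, and variables do not carry over. Pictures are saved under pics/ and viewed, and the job is handed in when it is done.

```bash
mkdir -p pics; ls; python3 - <<'E'
from cell import manip,cams,models
import cv2
s=manip.read_state();print(s)
for n in ("scene","side","wrist"):
    c=cams.camera(n);cv2.imwrite(f"pics/a_{n}.png",c["frame"][:,:,::-1]);print(n,c["K"],c["D"],c["pose"])
E
```

```text
pics
{'clock': 0.0, 'joints': array([-6.65821497e-02,  3.00474838e-01,  1.52156578e+00, -2.06292705e-05,
        1.32071129e+00, -6.66072045e-02]), 'qd': array([-1.54567940e-03, -8.85220718e-05,  5.89597917e-04, -1.62945669e-03,
       -5.13013978e-04,  5.02657051e-04]), 'effort': array([-1.53750298e-03, -5.31805658e+01, -3.52735734e+01,  7.07558286e-02,
        2.43994006e-02, -4.79655944e-05]), 'eef_pos': array([5.49749054e+02, 1.83564401e-02, 2.12890750e+02]), 'eef_rot': array([-3.14043463e+00, -5.72208533e-05,  1.57082647e+00]), 'wrist_force': array([ 0.18030251, -0.43779453,  0.37043546]), 'moment': array([-0.01368314, -0.00602467,  0.02642582]), 'finger_gap': 93.85195739382434}
scene [[467.88849407   0.         320.48686217]
 [  0.         467.88849407 240.25092795]
 [  0.           0.           1.        ]] [-0.00057125  0.          0.          0.          0.        ] [[ 8.38399096e-01  3.37948375e-01 -4.27642200e-01  1.09593519e+03]
 [ 5.44806847e-01 -4.95829326e-01  6.76268275e-01 -7.98261697e+02]
 [ 1.65062210e-02 -7.99965109e-01 -5.99819447e-01  8.01947562e+02]
 [ 0.000000
[... 273 characters left out ...]
35e-01  3.17084164e-01  2.12656666e+02]
 [-3.59663928e-01  4.72787840e-01 -8.04433663e-01  9.94737951e+02]
 [-1.29617349e-02 -8.64573813e-01 -5.02338646e-01  6.96821365e+02]
 [ 0.00000000e+00  0.00000000e+00  0.00000000e+00  1.00000000e+00]]
wrist [[344.96188791   0.         317.88359827]
 [  0.         344.96188791 241.73188444]
 [  0.           0.           1.        ]] [0.00133459 0.         0.         0.         0.        ] [[ 9.99997374e-01  1.16251037e-03 -1.97473298e-03  5.49947195e+02]
 [ 5.94008914e-04 -9.63811349e-01 -2.66584566e-01  7.77965575e+01]
 [-2.21317738e-03  2.66582693e-01 -9.63809509e-01  3.84297417e+02]
 [ 0.00000000e+00  0.00000000e+00  0.00000000e+00  1.00000000e+00]]
```

View pics/a_scene.png

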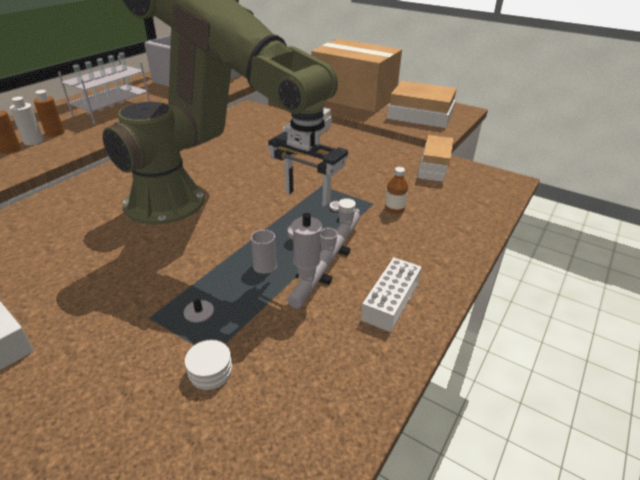

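View pics/a_side.png

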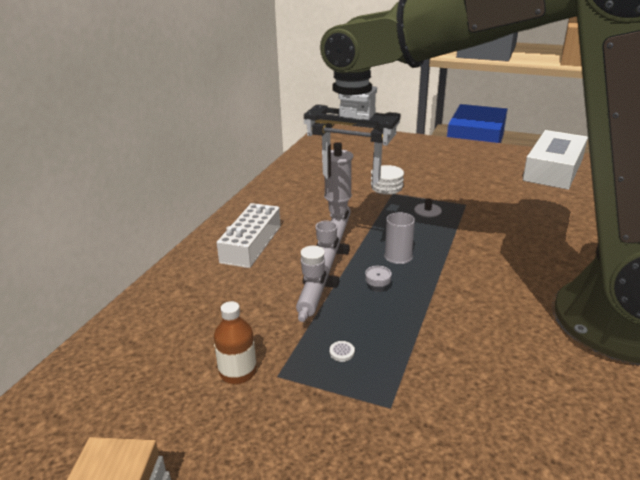

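View pics/a_wrist.png

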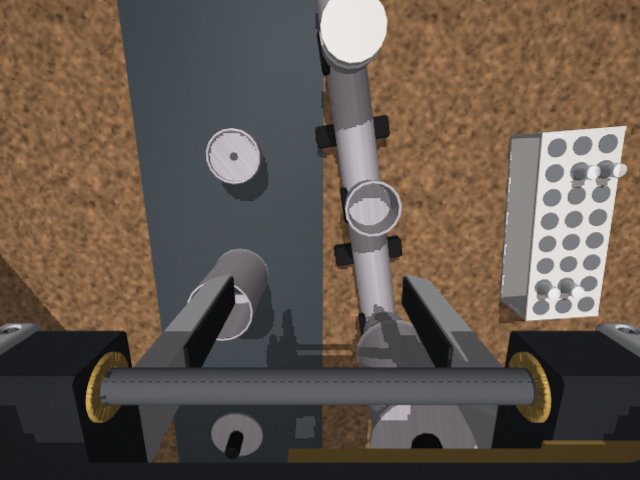

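The middle cup is open: (373,208) in the wrist view, with the plug at about (352,25). In the wrist view, the base is at (233,157), the funnel at (230,290) and the lid at (237,435). The screen is at (342,351) in the side view. Next I'll run the networks and localise each part.

```bash
cat > h.py <<'E'
from cell import manip,cams,models
import cv2,numpy as np
def ray(c,px):
    p=cv2.undistortPoints(np.array([[px]],float),c["K"],np.array(c["D"],float))[0,0]
    T=np.array(c["pose"]);return T[:3,3],T[:3,:3]@np.array([p[0],p[1],1.])
def onz(c,px,z):
    o,d=ray(c,px);return (o+d*(z-o[2])/d[2])
def proj(c,P):
    T=np.array(c["pose"]);P=np.atleast_2d(P).astype(float)
    Q=(P-T[:3,3])@T[:3,:3]
    r,_=cv2.projectPoints(Q,np.zeros(3),np.zeros(3),c["K"],np.array(c["D"],float));return r[:,0]
def ring(x,y,z,r,n=60):
    t=np.linspace(0,2*np.pi,n,endpoint=False);return np.c_[x+r*np.cos(t),y+r*np.sin(t),0*t+z]
# solids of revolution: (z above bench-standing origin, radius)
S={'port_mouth':[(78,23.5),(104,23.5)],
'base_head':[(0,13),(24,18),(24,26.5),(40,26.5)],
'screen_center':[(0,18),(4,22),(12,22)],
'funnel_center':[(0,32.5),(5,32.5),(5,30.5),(95,30.5)],
'lid_knob':[(0,21),(6,25.5),(6,34.5),(10,34.5),(10,9.5),(38,9.5)]}
def sil(c,name,x,y,z0=0):
    m=np.zeros((480,640),np.uint8);pr=S[name]
    for (a,ra),(b,rb) in zip(pr[:-1],pr[1:]):
        P=np.r_[ring(x,y,z0+a,ra),ring(x,y,z0+b,rb)]
        cv2.fillConvexPoly(m,np.round(cv2.convexHull(proj(c,P).astype(np.float32))*16).astype(np.int32),1,cv2.LINE_8,4)
    return m>0
def fit(views,name,x,y,z0=0):
    """views: list of (c,mask); maximise IoU"""
    from scipy.optimize import minimize
    def f(p):
        t=0
        for c,m in views:
            s=sil(c,name,p[0],p[1],z0);t+=1-(s&m).sum()/max(1,(s|m).sum())
        return t
    r=minimize(f,[x,y],method='Nelder-Mead',options=dict(initial_simplex=[[x,y],[x+12,y],[x,y+12]],xatol=.2,fatol=1e-4))
    return r.x,r.fun/len(views)
E
python3 - <<'E'
from h import *
C={n:cams.camera(n) for n in("scene","side","wrist")}
guess={}
for nm,z in (('port_mouth',100),('base_head',32),('screen_center',10),('funnel_center',47),('lid_knob',20),('port_plugged',100),('port_full',150),('bottle',70),('dishes',48),('tube_rack',50)):
    V=[]
    for n in C:
        r=models.regions_of(n,nm)
        for k in r[:3]:
            print(nm,n,round(k['score'],2),np.round(k['point']),k['pixels'].sum(),np.round(onz(C[n],k['point'],z)[:2]))
        if r and r[0]['score']>.4: V.append((n,r[0]['pixels'],onz(C[n],r[0]['point'],z)))
    if nm in S and V:
        for n,m,p in V: print('   fit',n,fit([(C[n],m)],nm,*p[:2]))
        print('   fit all',fit([(C[n],m) for n,m,p in V],nm,*V[0][2][:2]))
E
```

```text
port_mouth scene 0.77 [328. 237.] 322 [602.  15.]
port_mouth side 0.72 [331. 234.] 507 [575.  52.]
port_mouth wrist 0.94 [371. 208.] 2730 [594.  28.]
   fit scene (array([601.10750385,  19.60389779]), np.float64(0.16666666666666663))
   fit side (array([591.35399789,  36.70663897]), np.float64(0.17537313432835822))
   fit wrist (array([593.79392537,  28.72739451]), np.float64(0.07588357588357586))
   fit all (array([593.6970097 ,  28.58247244]), np.float64(0.217800181170019))
base_head scene 0.36 [289. 234.] 44 [458.  46.]
base_head side 0.8 [380. 277.] 486 [460.  72.]
base_head side 0.52 [339. 351.] 398 [465. 308.]
base_head wrist 0.55 [233. 157.] 2528 [465.  67.]
   fit side (array([469.68239785,  67.55653362]), np.float64(0.1518324607329843))
   fit wrist (array([466.14408413,  68.39633108]), np.float64(0.0344036697247706))
   fit all (array([466.29211261,  67.95654209]), np.float64(0.09849015937536959))
screen_center scene 0.55 [336. 209.] 87 [482. 259.]
screen_center side 0.62 [342. 353.] 391 [467. 287.]
screen_center wrist 0.44 [370. 208.] 2681 [606.  12.]
   fit scene (array([
[... 1467 characters left out ...]
  33.] 4273 [573. 158.]
port_full scene 0.88 [308. 247.] 1586 [ 621. -101.]
port_full side 0.97 [340. 182.] 1490 [607. -92.]
port_full wrist 0.86 [401. 410.] 7622 [ 617. -130.]
bottle scene 0.58 [399. 194.] 853 [643. 355.]
bottle side 0.65 [235. 348.] 2560 [611. 399.]
bottle side 0.61 [248. 234.] 2581 [765.  66.]
dishes scene 0.9 [204. 366.] 1826 [ 595. -424.]
dishes scene 0.3 [400. 193.] 806 [630. 395.]
dishes side 0.66 [390. 178.] 632 [ 561. -360.]
dishes wrist 0.2 [403. 408.] 7685 [ 648. -216.]
tube_rack scene 0.7 [390. 292.] 2508 [805. -29.]
tube_rack side 0.7 [430. 208.] 303 [ 423. -225.]
tube_rack side 0.61 [248. 232.] 2566 [784.  30.]
tube_rack wrist 0.79 [558. 219.] 19931 [786.   9.]
```

```bash
python3 -m pendant '[[[2.3,-2.8,0,0],[4.6,-5.6,2,0],[6.8,-8.4,4,0],[6.8,-8.4,6,0],[6.8,-8.4,6,0]]]' 1 20
python3 - <<'E'
from h import *
c=cams.camera("wrist");cv2.imwrite("pics/b1.png",c["frame"][:,:,::-1])
for nm,p in (('base_head',(466,68)),('port_mouth',(594,29)),('screen_center',(470,279))):
  for k in models.regions_of("wrist",nm)[:2]:
    print(nm,k['score'],k['point'],k['pixels'].sum(),fit([(c,k['pixels'])],nm,*p))
print(manip.read_state()['eef_pos'],manip.read_state()['eef_rot'])
E
```

```text
clock: 2.3
eef_pos: [464.7, 68.3, 151.9]
eef_rot: [-3.139, 0.0, 1.572]
wrist_force: [0.2, -0.1, 0.2]
finger_gap: 94.2
base_head 0.58 [319.6, 238.9] 2968 (array([465.93827221,  68.33001441]), np.float64(0.06490233144297419))
port_mouth 0.58 [492.7, 311.5] 4215 (array([593.37133312,  29.47071409]), np.float64(0.1745439469320066))
[466.82687055  67.69660274 154.44382462] [ 3.14018833e+00 -7.66270008e-05  1.57018860e+00]
```

View pics/b1.png

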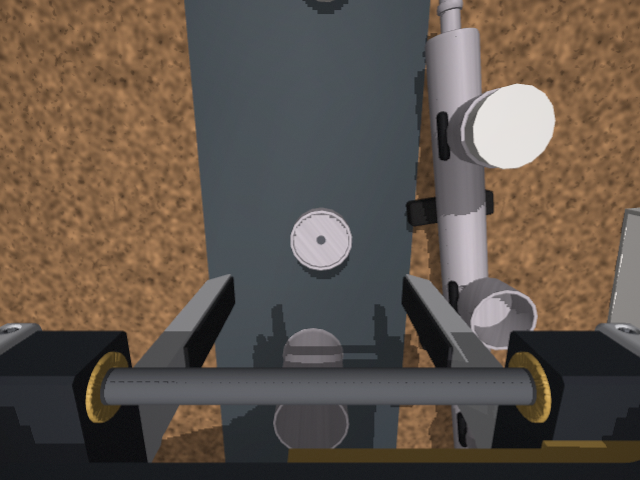

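The base sits centred under the tool at pixel (321,240), with the open cup at (503,320). I'll descend and grip.

```bash
python3 -m pendant '[[[0,0,4,0],[0,0,8,0],[0,0,11,0],[0,0,12.6,0],[0,0,13.2,0]]]'
python3 -m pendant '[[[0,0,0,0],[0,0,0,0],[0,0,0,0],[0,0,0,0],[0,0,0,0]]]' -1 30
python3 -m pendant '[[[0,0,0,0],[0,0,0,0],[0,0,0,0]]]'

```

```text
clock: 3.0
eef_pos: [466.0, 67.6, 20.5]
eef_rot: [-3.14, 0.0, 1.57]
wrist_force: [-0.3, -0.0, 0.5]
finger_gap: 93.8
clock: 3.5
eef_pos: [466.3, 68.0, 21.9]
eef_rot: [3.141, -0.0, 1.571]
wrist_force: [-0.3, -0.5, 1.1]
finger_gap: 57.5
clock: 3.8
eef_pos: [466.3, 68.0, 21.8]
eef_rot: [3.141, -0.0, 1.571]
wrist_force: [0.1, -0.3, 5.0]
finger_gap: 52.4
```

```bash
python3 -m pendant '[[[0,0,-3,0],[0,0,-7,0],[0,0,-11,0],[0,0,-14,0],[0,0,-14,0]]]'
python3 -m pendant '[[[-1,3.2,0,0],[-2,6.5,0,0],[-3,10,0,0],[-3.95,12.8,0,0],[-3.95,12.8,0,0]]]'
python3 - <<'E'
from h import *
C={n:cams.camera(n) for n in("scene","side","wrist")}
for n,c in C.items():
  cv2.imwrite(f"pics/c_{n}.png",c["frame"][:,:,::-1])
  for nm in ('port_mouth','base_head','screen_center'):
   for k in models.regions_of(n,nm)[:1]:
    p={'port_mouth':(594,29,0),'base_head':(594,29,129),'screen_center':(470,279,0)}[nm]
    print(n,nm,k['score'],k['point'],k['pixels'].sum(),fit([(c,k['pixels'])],nm,*p))
print(manip.read_state()['eef_pos'])
f=[cv2.resize(C[n]["frame"][y:y+150,x:x+190],(400,316),interpolation=cv2.INTER_CUBIC) for n,x,y in(("scene",230,140),("side",240,130))]
cv2.imwrite("pics/c.png",np.hstack(f)[:,:,::-1])
E
```

```text
clock: 4.3
eef_pos: [467.3, 68.1, 164.7]
eef_rot: [3.136, -0.0, 1.571]
wrist_force: [0.5, 0.7, -3.3]
finger_gap: 52.6
clock: 4.8
eef_pos: [595.2, 27.3, 158.3]
eef_rot: [-3.138, 0.0, 1.569]
wrist_force: [-0.5, 0.2, -3.2]
finger_gap: 52.8
scene port_mouth 0.71 [326.2, 237.6] 299 (array([606.,  17.]), np.float64(0.16809116809116809))
side port_mouth 0.66 [327.8, 231.7] 495 (array([591.234375 ,  36.8046875]), np.float64(0.20149253731343286))
side screen_center 0.57 [341.4, 350.8] 399 (array([471.57086182, 278.13821411]), np.float64(0.10538116591928248))
wrist port_mouth 0.78 [320.6, 241.3] 1596 (array([593.72015762,  36.28501701]), np.float64(0.6024518388791593))
wrist base_head 0.78 [319.2, 305.6] 8988 (array([592.84276025,  25.35537729]), np.float64(0.04372496662216285))
[593.88734022  28.5781499  161.5848563 ]
```

View pics/c.png

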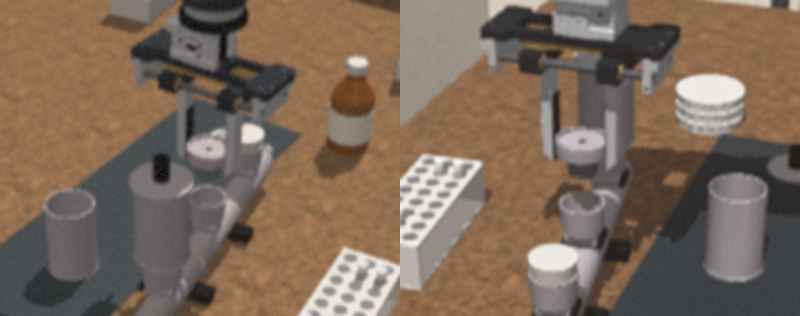

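View pics/c_wrist.png

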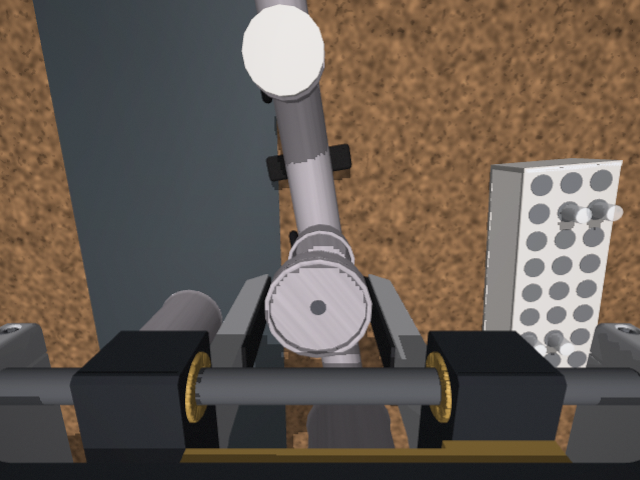

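```bash
python3 - <<'E'
from h import *
C={n:cams.camera(n) for n in("scene","side","wrist")}
out=[]
for n,c in C.items():
  f=c["frame"][:,:,::-1].copy()
  f=cv2.resize(f,None,fx=3,fy=3,interpolation=cv2.INTER_CUBIC)
  for (x,y,z,r,col) in ((594,28.8,104,23.5,(0,0,255)),(594,28.8,104,21,(0,128,255)),(594,28.8,168,26.5,(0,255,0)),):
    q=proj(c,ring(x,y,z,r))*3+1; cv2.polylines(f,[np.round(q).astype(int)],True,col,1)
  u,v=(proj(c,[594,28.8,130])[0]*3).astype(int); out.append(f[v-200:v+200,u-130:u+130])
cv2.imwrite("pics/d.png",np.hstack(out))
E
```

```text
(no output)
```

View pics/d.png

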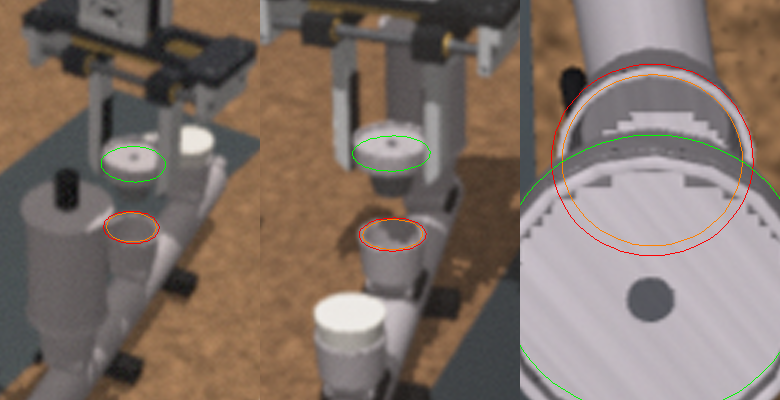

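```bash
python3 -m pendant '[[[-0.03,0.05,2,0],[-0.03,0.05,3.5,0],[-0.03,0.05,4.5,0],[-0.03,0.05,5.2,0],[-0.03,0.05,5.7,0]]]'
python3 -m pendant '[[[0,0,0.15,0],[0,0,0.3,0],[0,0,0.35,0],[0,0,0.35,0]]]'

```

```text
clock: 6.05
eef_pos: [594.5, 28.2, 103.9]
eef_rot: [-3.141, 0.0, 1.571]
wrist_force: [0.2, -0.3, -2.4]
finger_gap: 52.6
clock: 6.45
eef_pos: [594.7, 28.2, 102.0]
eef_rot: [3.141, 0.0, 1.571]
wrist_force: [-3.5, 0.1, 4.0]
finger_gap: 52.4
```

```bash
python3 -m pendant '[[[0,0,0.1,0],[0,0,0.1,0]]]'
python3 -m pendant '[[[0,0,0,0],[0,0,0,0],[0,0,0,0],[0,0,0,0],[0,0,0,0]]]' 1
python3 -m pendant '[[[0,0,-3,0],[0,0,-7,0],[0,0,-11,0],[0,0,-11,0]]]'
python3 - <<'E'
from h import *
C={n:cams.camera(n) for n in("scene","side","wrist")}
out=[]
for n,c in C.items():
  for k in models.regions_of(n,'base_head')[:2]:print(n,k['score'],k['point'],fit([(c,k['pixels'])],'base_head',594,28,80))
  f=c["frame"][:,:,::-1].copy()
  f=cv2.resize(f,None,fx=3,fy=3,interpolation=cv2.INTER_CUBIC)
  for (x,y,z,r,col) in ((594.5,28.3,104,26.5,(0,0,255)),(594.5,28.3,120,26.5,(0,255,0)),):
    q=proj(c,ring(x,y,z,r))*3+1; cv2.polylines(f,[np.round(q).astype(int)],True,col,1)
  u,v=(proj(c,[594,28.8,112])[0]*3).astype(int); out.append(f[max(0,v-150):][:300,u-130:u+130])
cv2.imwrite("pics/e.png",np.hstack(out))
E
```

```text
clock: 6.65
eef_pos: [594.8, 28.2, 101.9]
eef_rot: [3.14, 0.0, 1.571]
wrist_force: [-7.9, -0.8, 14.9]
finger_gap: 52.5
clock: 7.15
eef_pos: [594.5, 28.2, 99.9]
eef_rot: [-3.142, -0.0, 1.571]
wrist_force: [-0.4, -0.4, 0.5]
finger_gap: 88.8
clock: 7.55
eef_pos: [596.3, 28.2, 215.7]
eef_rot: [3.133, 0.0, 1.571]
wrist_force: [0.2, -0.4, 0.1]
finger_gap: 94.0
scene 0.85 [327.7, 233.3] (array([595.26123047,  30.62866211]), np.float64(0.39632545931758534))
scene 0.31 [397.9, 193.5] (array([594.,  28.]), np.float64(1.0))
side 0.7 [329.0, 220.6] (array([594.39990234,  27.51147461]), np.float64(0.21550094517958407))
wrist 0.74 [318.9, 246.9] (array([594.15288216,  28.03844026]), np.float64(0.08424209378407854))
```

View pics/e.png

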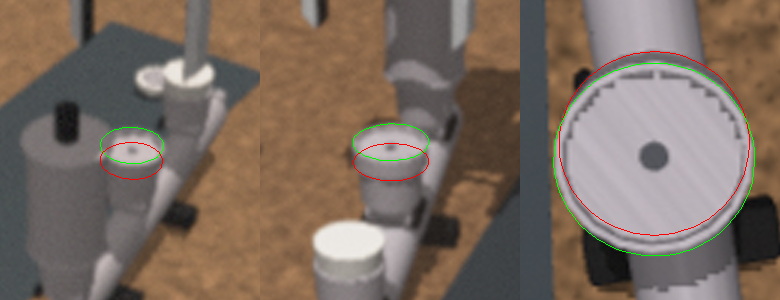

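Base seated: its top ring matches z = 120 in all three views. Next is the screen.

```bash
python3 -m pendant '[[[4,-2,0,0],[8,-4,0,0],[12,-6,0,0],[16,-8,0,0],[20,-10,0,0]]]'
python3 -m pendant '[[[4,-2,2,0],[5,-2.35,6,0],[5,-2.35,9,0],[5,-2.35,9,0],[5,-2.35,9,0]]]'
python3 - <<'E'
from h import *
C={n:cams.camera(n) for n in("side","wrist")}
for n,c in C.items():
  for k in models.regions_of(n,'screen_center')[:2]:print(n,k['score'],k['point'],fit([(c,k['pixels'])],'screen_center',471,278,0))
c=C['wrist'];f=c['frame'][:,:,::-1].copy()
for z,r in((12,22),(0,18)): cv2.polylines(f,[np.round(proj(c,ring(471,278.5,z,r))).astype(int)],True,(0,0,255),1)
cv2.imwrite("pics/f.png",f);print(manip.read_state()['eef_pos'])
E
```

```text
clock: 8.35
eef_pos: [493.2, 229.5, 209.2]
eef_rot: [-3.14, 0.0, 1.571]
wrist_force: [0.6, 0.3, 0.5]
finger_gap: 94.1
clock: 8.85
eef_pos: [471.2, 278.0, 120.3]
eef_rot: [-3.141, 0.0, 1.571]
wrist_force: [0.4, -0.1, 0.1]
finger_gap: 94.0
side 0.96 [341.3, 350.8] (array([468.7699585 , 280.25485229]), np.float64(0.06222222222222218))
wrist 0.77 [316.2, 240.3] (array([468.86671203, 279.26161715]), np.float64(0.0731153496821072))
[471.78236502 278.17377815 121.47017169]
```

View pics/f.png

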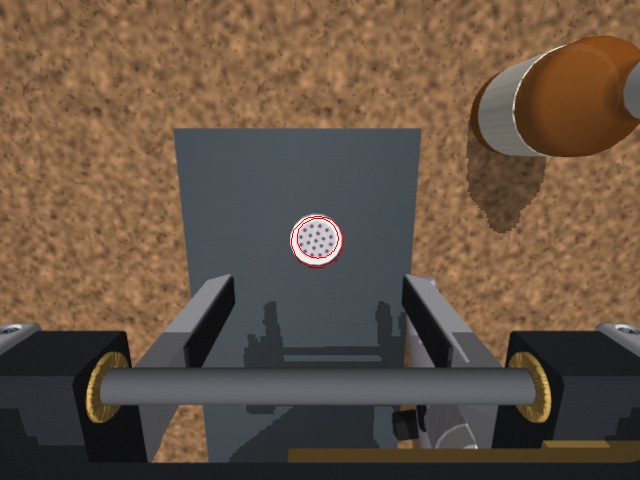

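```bash
python3 -m pendant '[[[0.1,-0.17,4,0],[0.1,-0.17,7.5,0],[0.1,-0.17,9.6,0],[0.1,-0.17,10.4,0],[0.1,-0.17,10.65,0]]]'
python3 -m pendant '[[[0,0,0,0],[0,0,0,0],[0,0,0,0],[0,0,0,0],[0,0,0,0]]]' -1 15
python3 -m pendant '[[[0,0,0,0],[0,0,0,0],[0,0,0,0],[0,0,0,0]]]'
python3 -m pendant '[[[0,0,-2,0],[0,0,-5,0],[0,0,-10,0],[0,0,-15,0],[0,0,-15,0]]]'
python3 - <<'E'
from h import *
C={n:cams.camera(n) for n in("side","wrist")}
out=[]
for n,c in C.items():
  f=c['frame'][:,:,::-1]
  f=cv2.resize(f,None,fx=3,fy=3,interpolation=cv2.INTER_CUBIC)
  u,v=(proj(c,[469.3,279,160])[0]*3).astype(int); out.append(f[max(0,v-200):][:400,max(0,u-200):][:,:400])
cv2.imwrite("pics/g.png",np.hstack(out));print(manip.read_state()['eef_pos'])
E
```

```text
clock: 9.55
eef_pos: [469.6, 279.2, 13.7]
eef_rot: [3.141, -0.0, 1.57]
wrist_force: [0.3, -0.0, -0.1]
finger_gap: 94.1
clock: 10.05
eef_pos: [469.4, 279.3, 13.8]
eef_rot: [3.141, -0.0, 1.571]
wrist_force: [-0.1, 0.3, 0.4]
finger_gap: 57.5
clock: 10.45
eef_pos: [469.3, 279.2, 13.5]
eef_rot: [3.142, 0.0, 1.571]
wrist_force: [-0.1, -1.1, 1.1]
finger_gap: 42.4
clock: 10.95
eef_pos: [471.5, 280.3, 170.0]
eef_rot: [3.132, -0.005, 1.571]
wrist_force: [0.0, 0.5, -0.6]
finger_gap: 42.6
[469.41239215 279.27815968 163.89160183]
```

View pics/g.png

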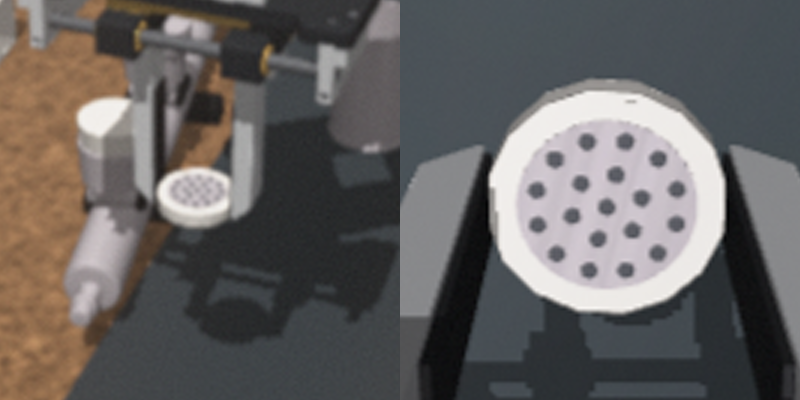

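```bash
python3 - <<'E'
from h import *
c=cams.camera("wrist")
for k in models.regions_of("wrist",'screen_center')[:2]:print(k['score'],k['point'],k['pixels'].sum(),fit([(c,k['pixels'])],'screen_center',469,279,150))
E
python3 -m pendant '[[[-4,2,0,0],[-8,4,0,0],[-12,6,0,0],[-16,8,0,0],[-20,10,0,0]]]'
python3 -m pendant '[[[-3,1.5,0,0],[-5.1,2.5,0,0],[-5.1,2.5,0,0],[-5.1,2.5,0,0]]]'
python3 - <<'E'
from h import *
c=cams.camera("wrist")
for nm,z in(('screen_center',150),('base_head',80)):
 for k in models.regions_of("wrist",nm)[:2]:print(nm,k['score'],k['point'],k['pixels'].sum(),fit([(c,k['pixels'])],nm,594,28,z))
cv2.imwrite("pics/i.png",c['frame'][:,:,::-1]);print(manip.read_state()['eef_pos'])
E
```

```text
0.6 [316.9, 291.5] 4860 (array([468.80187988, 279.68463135]), np.float64(0.05520995334370138))
clock: 11.65
eef_pos: [569.2, 77.4, 161.6]
eef_rot: [-3.139, 0.0, 1.571]
wrist_force: [-0.1, 1.2, -0.3]
finger_gap: 42.2
clock: 12.05
eef_pos: [593.7, 28.2, 161.8]
eef_rot: [-3.139, -0.0, 1.57]
wrist_force: [0.7, -0.0, -0.4]
finger_gap: 42.6
screen_center 0.72 [318.2, 293.3] 4779 (array([593.83972192,  28.7670871 ]), np.float64(0.09251519756838911))
base_head 0.58 [320.5, 247.6] 2175 (array([594.71671164,  30.27756399]), np.float64(0.5907808090310442))
[593.80593217  29.19965714 162.88935304]
```

View pics/i.png

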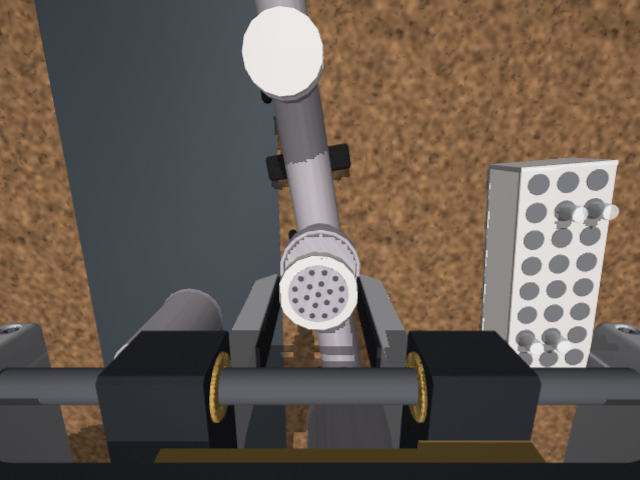

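```bash
python3 -m pendant '[[[-0.05,0.03,1,0],[-0.05,0.03,2,0],[-0.05,0.03,2.6,0],[-0.05,0.03,3.0,0],[-0.05,0.03,3.2,0]]]'
python3 -m pendant '[[[0,0,0.1,0],[0,0,0.2,0],[0,0,0.2,0]]]'
python3 - <<'E'
from h import *
C={n:cams.camera(n) for n in("scene","side","wrist")}
out=[]
for n,c in C.items():
  f=cv2.resize(c['frame'][:,:,::-1],None,fx=3,fy=3,interpolation=cv2.INTER_CUBIC)
  for (x,y,z,r,col) in ((594.3,28.1,120,26.5,(0,0,255)),(594.3,28.1,128,22,(0,255,0)),):
    q=proj(c,ring(x,y,z,r))*3+1; cv2.polylines(f,[np.round(q).astype(int)],True,col,1)
  u,v=(proj(c,[594,28,122])[0]*3).astype(int); out.append(f[v-150:v+150,u-130:u+130])
cv2.imwrite("pics/j.png",np.hstack(out))
E
```

```text
clock: 12.7
eef_pos: [594.5, 27.7, 130.9]
eef_rot: [-3.141, 0.0, 1.571]
wrist_force: [0.5, -0.0, -1.7]
finger_gap: 42.7
clock: 13.0
eef_pos: [594.7, 27.7, 129.7]
eef_rot: [3.141, -0.0, 1.571]
wrist_force: [-0.0, -0.7, -1.3]
finger_gap: 42.4
```

View pics/j.png

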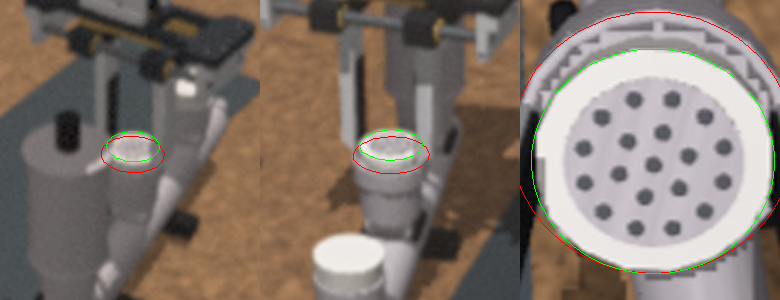

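```bash
python3 -m pendant '[[[0,0,0.06,0],[0,0,0.06,0]]]'
python3 -m pendant '[[[0,0,0,0],[0,0,0,0],[0,0,0,0],[0,0,0,0],[0,0,0,0]]]' 0.2
python3 -m pendant '[[[0,0,-2,0],[0,0,-6,0],[0,0,-8,0],[0,0,-8,0]]]' 1
python3 - <<'E'
from h import *
C={n:cams.camera(n) for n in("scene","side","wrist")}
out=[]
for n,c in C.items():
  for k in models.regions_of(n,'screen_center')[:1]:print(n,k['score'],k['point'],fit([(c,k['pixels'])],'screen_center',594,28,116))
  f=cv2.resize(c['frame'][:,:,::-1],None,fx=3,fy=3,interpolation=cv2.INTER_CUBIC)
  for (x,y,z,r,col) in ((594.3,28.1,120,26.5,(0,0,255)),(594.3,28.1,128,22,(0,255,0)),):
    q=proj(c,ring(x,y,z,r))*3+1; cv2.polylines(f,[np.round(q).astype(int)],True,col,1)
  u,v=(proj(c,[594,28,122])[0]*3).astype(int); out.append(f[max(0,v-150):][:300,u-130:u+130])
cv2.imwrite("pics/k.png",np.hstack(out))
E
```

```text
clock: 13.35
eef_pos: [594.7, 27.7, 129.5]
eef_rot: [3.141, 0.0, 1.571]
wrist_force: [-1.7, -0.2, 5.7]
finger_gap: 42.8
clock: 13.85
eef_pos: [594.6, 27.7, 128.8]
eef_rot: [-3.141, -0.0, 1.571]
wrist_force: [-0.7, 0.1, 0.3]
finger_gap: 56.4
clock: 14.25
eef_pos: [595.6, 27.7, 212.0]
eef_rot: [3.136, 0.0, 1.571]
wrist_force: [-0.5, 0.7, 0.5]
finger_gap: 84.8
scene 0.47 [330.5, 228.3] (array([598.67871094,  24.30273438]), np.float64(0.23923444976076558))
side 0.63 [328.5, 220.1] (array([596.98242188,  27.45214844]), np.float64(0.16058394160583944))
wrist 0.93 [315.7, 250.0] (array([594.73081756,  28.56355464]), np.float64(0.0727069351230425))
```

View pics/k.png

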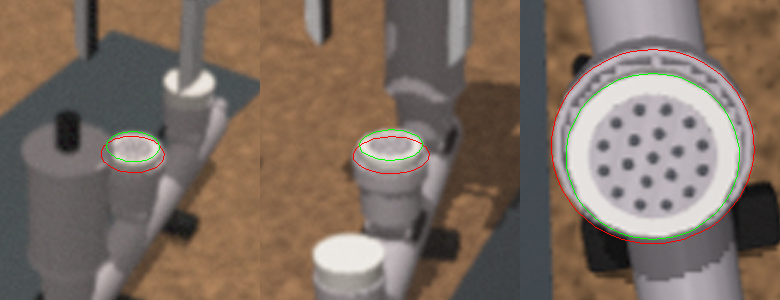

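Screen is seated (contact at the expected height, rings match). On to the funnel.

```bash
python3 -m pendant '[[[-1,-4,0,0],[-3,-8,0,0],[-6,-11,0,0],[-9.8,-13.3,0,0],[-9.8,-13.3,0,0]]]'
python3 - <<'E'
from h import *
C={n:cams.camera(n) for n in("scene","side","wrist")}
for n,c in C.items():
  for k in models.regions_of(n,'funnel_center')[:2]:print(n,k['score'],k['point'],k['pixels'].sum(),fit([(c,k['pixels'])],'funnel_center',461,-70,0))
c=C['wrist'];f=c['frame'][:,:,::-1].copy()
for z,r in((95,30.5),(0,32.5)): cv2.polylines(f,[np.round(proj(c,ring(461,-70,z,r))).astype(int)],True,(0,0,255),1)
cv2.imwrite("pics/l.png",f);print(manip.read_state()['eef_pos'])
E
```

```text
clock: 15.05
eef_pos: [459.6, -73.0, 208.6]
eef_rot: [-3.141, 0.0, 1.568]
wrist_force: [-0.1, 0.7, -0.9]
finger_gap: 94.0
scene 0.92 [261.9, 248.8] 930 (array([457.83214521, -67.8138566 ]), np.float64(0.08734052993130526))
side 0.71 [401.5, 236.1] 1340 (array([460.33056641, -72.17749023]), np.float64(0.045616535994297935))
side 0.18 [312.3, 265.0] 773 (array([461., -70.]), np.float64(1.0))
wrist 0.76 [314.9, 235.2] 3920 (array([458.51169735, -67.7576122 ]), np.float64(0.17888563049853368))
[462.03084795 -69.50278383 208.52169587]
```

View pics/l.png

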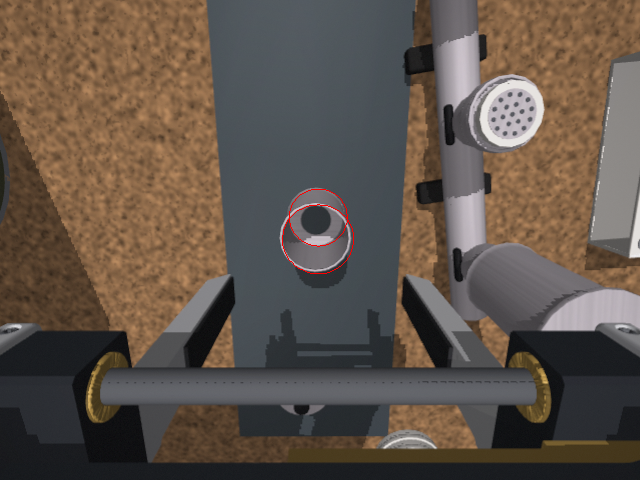

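```bash
python3 -m pendant '[[[0.04,-0.13,4,0],[0.04,-0.13,8,0],[0.04,-0.13,12,0],[0.04,-0.13,14,0],[0.04,-0.13,14.5,0]]]'
python3 -m pendant '[[[0,0,0,0],[0,0,0,0],[0,0,0,0],[0,0,0,0],[0,0,0,0]]]' -1 30
python3 -m pendant '[[[0,0,0,0],[0,0,0,0],[0,0,0,0]]]'
python3 -m pendant '[[[0,0,-2,0],[0,0,-6,0],[0,0,-10,0],[0,0,-14,0],[0,0,-17,0]]]'
python3 - <<'E'
from h import *
print(manip.read_state()['eef_pos'],manip.read_state()['finger_gap'])
C={n:cams.camera(n) for n in("side","wrist")}
out=[]
for n,c in C.items():
  for k in models.regions_of(n,'funnel_center')[:1]:print(n,k['score'],k['point'],k['pixels'].sum(),fit([(c,k['pixels'])],'funnel_center',461,-70,170))
  f=c['frame'][:,:,::-1].copy()
  for z,r in((264.5,30.5),(169.5,32.5)): cv2.polylines(f,[np.round(proj(c,ring(460.3,-70,z,r))).astype(int)],True,(0,0,255),1)
  u,v=proj(c,[460,-70,217])[0].astype(int); out.append(cv2.resize(f[max(0,v-120):][:240,u-120:u+120],(400,400)))
cv2.imwrite("pics/m.png",np.hstack(out))
E
```

```text
clock: 15.85
eef_pos: [459.4, -69.0, 61.5]
eef_rot: [-3.137, -0.001, 1.572]
wrist_force: [0.1, -0.6, -1.2]
finger_gap: 94.0
clock: 16.35
eef_pos: [460.6, -70.0, 64.5]
eef_rot: [3.14, 0.0, 1.571]
wrist_force: [-0.2, -0.3, 4.5]
finger_gap: 61.8
clock: 16.65
eef_pos: [460.7, -70.0, 64.5]
eef_rot: [3.14, 0.0, 1.571]
wrist_force: [-0.0, 1.6, 6.7]
finger_gap: 61.8
clock: 17.15
eef_pos: [460.3, -69.9, 236.3]
eef_rot: [3.14, 0.0, 1.571]
wrist_force: [0.1, 0.1, -3.1]
finger_gap: 61.4
[460.27311018 -69.91699618 236.25852584] 61.36835256435573
side 0.71 [405.9, 167.5] 1527 (array([461.39722443, -73.99068069]), np.float64(0.05740740740740746))
wrist 0.59 [315.9, 302.4] 15230 (array([461.35085294, -70.04270587]), np.float64(0.1007238002554589))
```

View pics/m.png

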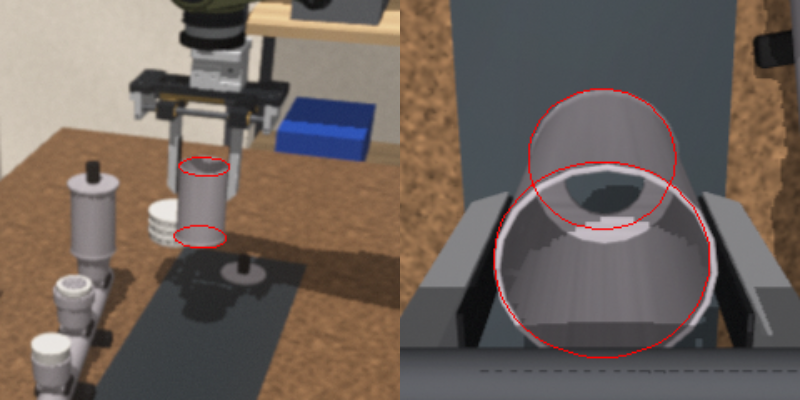

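```bash
python3 -m pendant '[[[3,0,0,0],[6,2,0,0],[9,5.5,0,0],[9.8,9.5,0,0],[9.8,13.4,0,0]]]'
python3 -m pendant '[[[0,0,0,0],[0,0,0,0]]]'
python3 - <<'E'
from h import *
print(manip.read_state()['eef_pos'],manip.read_state()['finger_gap'])
C={n:cams.camera(n) for n in("scene","side","wrist")}
out=[]
for n,c in C.items():
  f=c['frame'][:,:,::-1].copy()
  f=cv2.resize(f,None,fx=2,fy=2,interpolation=cv2.INTER_CUBIC)
  for z,r in((264.5,30.5),(169.5,32.5),(128,22),(120,26.5)): cv2.polylines(f,[np.round(2*proj(c,ring(594.3,28.1,z,r))).astype(int)],True,(0,0,255),1)
  u,v=(2*proj(c,[594,28,180])[0]).astype(int); out.append(f[max(0,v-200):][:400,u-130:u+130])
cv2.imwrite("pics/n.png",np.hstack(out))
E
```

```text
clock: 17.85
eef_pos: [595.1, 29.8, 231.5]
eef_rot: [-3.139, -0.0, 1.573]
wrist_force: [-0.1, -0.3, -1.6]
finger_gap: 61.4
clock: 18.05
eef_pos: [593.7, 28.1, 231.0]
eef_rot: [-3.137, -0.0, 1.571]
wrist_force: [-1.4, 0.5, -2.8]
finger_gap: 61.6
[593.70339032  28.11480018 230.97896184] 61.59702689051145
```

View pics/n.png

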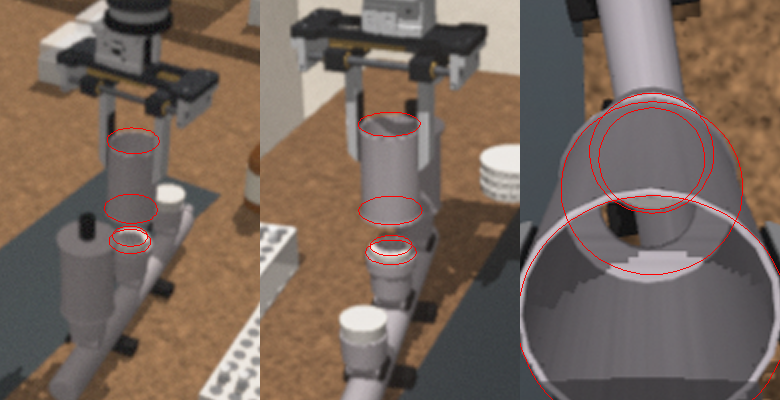

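```bash
python3 -m pendant '[[[0,-0.02,2,0],[0,-0.02,3.6,0],[0,-0.02,4.6,0],[0,-0.02,5.2,0],[0,-0.02,5.5,0]]]'
python3 -m pendant '[[[0,0,0.1,0],[0,0,0.2,0],[0,0,0.25,0],[0,0,0.25,0]]]'

```

```text
clock: 18.7
eef_pos: [593.9, 28.1, 178.9]
eef_rot: [3.141, 0.0, 1.571]
wrist_force: [0.0, -0.5, -2.8]
finger_gap: 61.5
clock: 19.1
eef_pos: [594.2, 28.1, 176.6]
eef_rot: [3.141, -0.0, 1.571]
wrist_force: [0.0, -0.1, -2.6]
finger_gap: 61.3
```

```bash
python3 -m pendant '[[[0,0,0.06,0],[0,0,0.12,0],[0,0,0.12,0]]]'

```

```text
clock: 19.4
eef_pos: [594.3, 28.1, 176.1]
eef_rot: [3.14, 0.0, 1.571]
wrist_force: [-3.3, -0.5, 5.4]
finger_gap: 61.7
```

```bash
python3 - <<'E'
from h import *
C={n:cams.camera(n) for n in("scene","side","wrist")}
out=[]
for n,c in C.items():
  f=c['frame'][:,:,::-1].copy()
  f=cv2.resize(f,None,fx=2,fy=2,interpolation=cv2.INTER_CUBIC)
  for z,r in((207,30.5),(112,32.5)): cv2.polylines(f,[np.round(2*proj(c,ring(594.3,28.1,z,r))).astype(int)],True,(0,0,255),1)
  u,v=(2*proj(c,[594,28,160])[0]).astype(int); out.append(f[max(0,v-200):][:400,u-130:u+130])
cv2.imwrite("pics/o.png",np.hstack(out))
E
```

```text
(no output)
```

View pics/o.png

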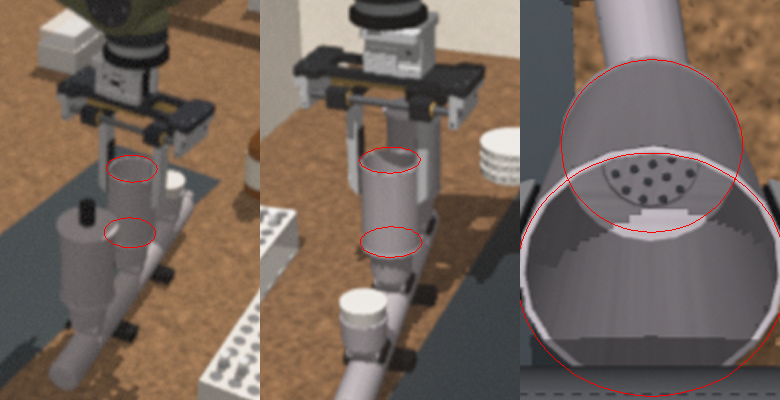

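```bash
python3 -m pendant '[[[0,0,0,0],[0,0,0,0],[0,0,0,0],[0,0,0,0],[0,0,0,0]]]' 1
python3 -m pendant '[[[0,0,-2,0],[0,0,-5,0],[0,0,-9,0],[0,0,-9,0]]]'
python3 - <<'E'
from h import *
C={n:cams.camera(n) for n in("scene","side","wrist")}
out=[]
for n,c in C.items():
  for k in models.regions_of(n,'funnel_center')[:1]:print(n,k['score'],k['point'],k['pixels'].sum(),fit([(c,k['pixels'])],'funnel_center',594,28,112))
  f=c['frame'][:,:,::-1].copy()
  f=cv2.resize(f,None,fx=2,fy=2,interpolation=cv2.INTER_CUBIC)
  for z,r in((207,30.5),(112,32.5)): cv2.polylines(f,[np.round(2*proj(c,ring(594.3,28.1,z,r))).astype(int)],True,(0,0,255),1)
  u,v=(2*proj(c,[594,28,160])[0]).astype(int); out.append(f[max(0,v-200):][:400,u-130:u+130])
cv2.imwrite("pics/p.png",np.hstack(out))
E
```

```text
clock: 20.05
eef_pos: [594.1, 28.1, 175.1]
eef_rot: [-3.142, 0.0, 1.571]
wrist_force: [0.4, 0.2, -0.0]
finger_gap: 93.7
clock: 20.45
eef_pos: [595.5, 28.1, 270.7]
eef_rot: [3.133, 0.0, 1.571]
wrist_force: [0.2, -0.4, -0.0]
finger_gap: 93.9
scene 0.86 [327.5, 210.3] 955 (array([593.74069977,  28.22900772]), np.float64(0.15411868910540305))
side 0.77 [327.6, 205.2] 1608 (array([594.02906227,  30.7293787 ]), np.float64(0.026076409945421486))
wrist 0.96 [318.3, 255.4] 5934 (array([593.2175009 ,  29.65583839]), np.float64(0.16704098820887137))
```

View pics/p.png

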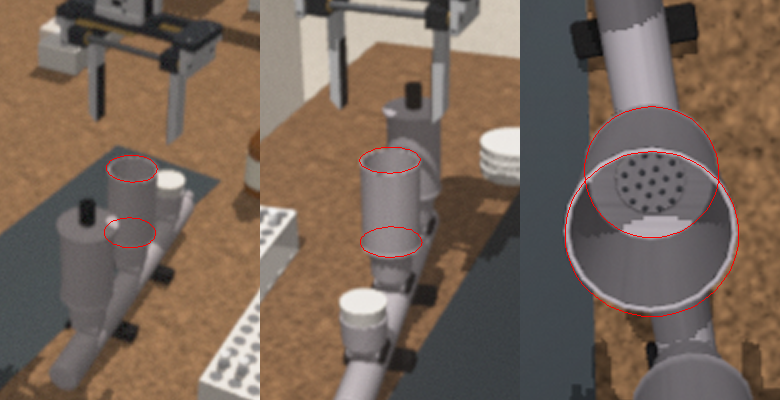

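```bash
python3 -m pendant '[[[-1,-4,0,0],[-3,-8,0,0],[-6,-12,0,0],[-10,-15,0,0],[-14,-15.2,0,0]]]'
python3 -m pendant '[[[-4,0,2,0],[-8,0,4,0],[-12,0,6,0],[-16,0,8,0],[-18,0,10,0]]]'
python3 -m pendant '[[[0,0,2,0],[0,0,2,0]]]'
python3 - <<'E'
from h import *
C={n:cams.camera(n) for n in("scene","side","wrist")}
for n,c in C.items():
  for k in models.regions_of(n,'lid_knob')[:2]:print(n,k['score'],k['point'],k['pixels'].sum(),fit([(c,k['pixels'])],'lid_knob',442,-293,0))
c=C['wrist'];f=c['frame'][:,:,::-1].copy()
for z,r in((10,34.5),(38,9.5)): cv2.polylines(f,[np.round(proj(c,ring(441.5,-293,z,r))).astype(int)],True,(0,0,255),1)
cv2.imwrite("pics/q.png",f);print(manip.read_state()['eef_pos'])
E
```

```text
clock: 21.25
eef_pos: [439.6, -112.6, 265.2]
eef_rot: [3.142, 0.0, 1.572]
wrist_force: [0.9, 0.4, 0.2]
finger_gap: 93.8
clock: 21.75
eef_pos: [441.3, -294.3, 163.4]
eef_rot: [-3.141, -0.0, 1.569]
wrist_force: [0.9, 0.2, -0.1]
finger_gap: 94.1
clock: 21.95
eef_pos: [440.7, -291.5, 142.0]
eef_rot: [-3.137, -0.004, 1.57]
wrist_force: [-1.1, 0.4, 0.3]
finger_gap: 93.6
scene 0.92 [198.2, 311.5] 514 (array([ 445.46686745, -297.24329758]), np.float64(0.11072664359861595))
side 0.58 [429.2, 205.7] 336 (array([ 441.52099609, -297.26489258]), np.float64(0.11345646437994727))
wrist 0.66 [317.8, 236.0] 4276 (array([ 440.01060486, -293.108284  ]), np.float64(0.03758721584514968))
[ 442.53915986 -291.7628382   146.23404682]
```

View pics/q.png

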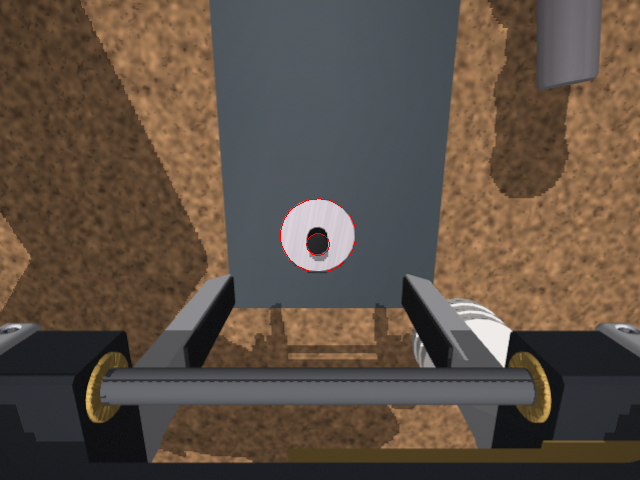

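```bash
python3 - <<'E'
from h import *
S['dishes']=[(0,45),(48,45)]
C={n:cams.camera(n) for n in("scene","side","wrist")}
for n in('scene','side'):
  for k in models.regions_of(n,'dishes')[:1]:print(n,k['score'],fit([(C[n],k['pixels'])],'dishes',560,-390,0))
for p in((413,340),(420,315),(440,300),(470,300)):print(onz(C['wrist'],p,48))
E
```

```text
scene 0.95 (array([ 581.7454567 , -400.96886444]), np.float64(0.08387096774193548))
side 0.75 (array([ 582.35021973, -407.57702637]), np.float64(0.10333333333333339))
[ 525.8976339  -378.10111528   48.        ]
[ 530.11017935 -353.86464368   48.        ]
[ 545.96671556 -339.79436434   48.        ]
[ 571.43186957 -339.75926557   48.        ]
```

```bash
python3 -m pendant '[[[-0.11,-0.09,4,0],[-0.11,-0.09,8,0],[-0.11,-0.09,11,0],[-0.11,-0.09,12,0],[-0.11,-0.09,12.3,0]]]'
python3 -m pendant '[[[0,0,0,0],[0,0,0,0],[0,0,0,0],[0,0,0,0],[0,0,0,0]]]' -1 30
python3 -m pendant '[[[0,0,0,0],[0,0,0,0],[0,0,0,0],[0,0,0,0],[0,0,0,0]]]'
python3 -m pendant '[[[0,0,0,0],[0,0,0,0]]]'

```

```text
clock: 23.0
eef_pos: [441.1, -292.9, 21.7]
eef_rot: [-3.141, -0.001, 1.571]
wrist_force: [0.3, -0.3, 0.9]
finger_gap: 94.2
clock: 23.5
eef_pos: [441.4, -293.1, 22.6]
eef_rot: [3.141, 0.0, 1.571]
wrist_force: [-1.0, 0.0, -0.5]
finger_gap: 57.9
clock: 24.0
eef_pos: [441.2, -293.0, 22.1]
eef_rot: [-3.142, -0.0, 1.571]
wrist_force: [0.4, -0.1, -0.5]
finger_gap: 18.3
clock: 24.2
eef_pos: [441.2, -293.0, 22.1]
eef_rot: [-3.142, 0.0, 1.571]
wrist_force: [-0.3, -0.1, -0.4]
finger_gap: 18.5
```

```bash
python3 -m pendant '[[[0,0,-3,0],[0,0,-8,0],[0,0,-13,0],[0,0,-18,0],[0,0,-22,0]]]'
python3 -m pendant '[[[3,0,-2.3,0],[7,0,-2.3,0],[11,0,-2.3,0],[15,0,-2.3,0],[18,0,-2.3,0]]]'
python3 -m pendant '[[[4,0,0,0],[8,1,0,0],[11,5,0,0],[13,9,0,0],[14.1,12,0,0]]]'
python3 -m pendant '[[[0,3.25,0,0],[0.03,3.25,0,0],[0.03,3.25,0,0],[0.03,3.25,0,0]]]'
python3 - <<'E'
from h import *
print(manip.read_state()['eef_pos'],manip.read_state()['finger_gap'])
C={n:cams.camera(n) for n in("scene","side","wrist")}
out=[]
for n,c in C.items():
  for k in models.regions_of(n,'lid_knob')[:1]:print(n,k['score'],k['point'],k['pixels'].sum(),fit([(c,k['pixels'])],'lid_knob',594,28,243))
  f=c['frame'][:,:,::-1].copy()
  f=cv2.resize(f,None,fx=2,fy=2,interpolation=cv2.INTER_CUBIC)
  for z,r in((207,30.5),(253,34.5)): cv2.polylines(f,[np.round(2*proj(c,ring(594.2,28.4,z,r))).astype(int)],True,(0,0,255),1)
  u,v=(2*proj(c,[594,28,220])[0]).astype(int); out.append(f[max(0,v-200):][:400,u-130:u+130])
cv2.imwrite("pics/r.png",np.hstack(out))
E
```

```text
clock: 24.7
eef_pos: [441.1, -292.9, 245.2]
eef_rot: [3.14, 0.001, 1.571]
wrist_force: [-0.0, 0.2, -2.0]
finger_gap: 18.7
clock: 25.2
eef_pos: [440.8, -111.1, 265.2]
eef_rot: [3.142, -0.0, 1.571]
wrist_force: [0.4, -0.7, -1.4]
finger_gap: 18.4
clock: 25.7
eef_pos: [562.7, 30.0, 264.8]
eef_rot: [-3.141, -0.0, 1.573]
wrist_force: [0.3, -2.0, -1.9]
finger_gap: 18.5
clock: 26.1
eef_pos: [593.0, 28.2, 265.3]
eef_rot: [-3.141, 0.0, 1.571]
wrist_force: [0.2, -1.1, -2.0]
finger_gap: 18.7
[593.03471806  28.15938011 265.28832884] 18.68172111735023
scene 0.86 [324.8, 182.1] 294 (array([597.3984375 ,  21.87109375]), np.float64(0.36363636363636365))
side 0.64 [324.8, 161.8] 416 (array([594.65985489,  24.94334602]), np.float64(0.2531418312387792))
wrist 0.6 [320.0, 270.8] 7626 (array([592.66446211,  28.02418222]), np.float64(0.2969931746910164))
```

View pics/r.png

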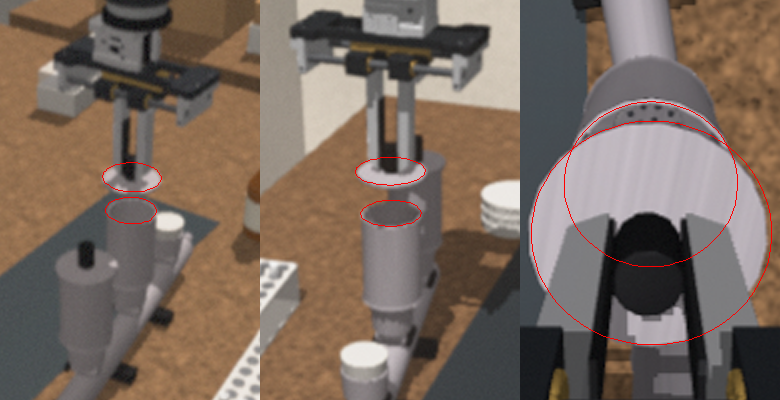

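```bash
python3 -m pendant '[[[0.03,0.04,1.5,0],[0.03,0.04,2.8,0],[0.03,0.04,3.5,0],[0.03,0.04,3.9,0],[0.03,0.04,4.0,0]]]'
python3 -m pendant '[[[0,0,0.1,0],[0,0,0.2,0],[0,0,0.25,0],[0,0,0.25,0]]]'

```

```text
clock: 26.9
eef_pos: [594.0, 28.6, 224.9]
eef_rot: [-3.141, -0.0, 1.571]
wrist_force: [0.3, 0.1, -2.1]
finger_gap: 18.5
clock: 27.3
eef_pos: [594.3, 28.6, 223.2]
eef_rot: [3.141, 0.0, 1.571]
wrist_force: [-0.3, -0.1, 2.3]
finger_gap: 18.3
```

```bash
python3 -m pendant '[[[0,0,0.05,0],[0,0,0.05,0]]]'
python3 -m pendant '[[[0,0,0,0],[0,0,0,0],[0,0,0,0],[0,0,0,0],[0,0,0,0]]]' 0
python3 -m pendant '[[[0,0,-2,0],[0,0,-5,0],[0,0,-9,0],[0,0,-9,0]]]' 
python3 -m pendant '[[[0,-4,0,0],[0,-8,0,0],[0,-12,0,0],[0,-12,0,0],[0,-12,0,0]]]' 
python3 - <<'E'
from h import *
print(manip.read_state()['eef_pos'],manip.read_state()['finger_gap'])
C={n:cams.camera(n) for n in("scene","side","wrist")}
out=[]
for n,c in C.items():
  for k in models.regions_of(n,'lid_knob')[:1]:print(n,k['score'],k['point'],k['pixels'].sum(),fit([(c,k['pixels'])],'lid_knob',594,28,201))
  f=c['frame'][:,:,::-1].copy()
  cv2.imwrite(f"pics/s_{n}.png",f)
  f=cv2.resize(f,None,fx=2,fy=2,interpolation=cv2.INTER_CUBIC)
  for z,r in((112,32.5),(211,34.5),(239,9.5)): cv2.polylines(f,[np.round(2*proj(c,ring(594.2,28.4,z,r))).astype(int)],True,(0,0,255),1)
  u,v=(2*proj(c,[594,28,180])[0]).astype(int); out.append(f[max(0,v-200):][:400,u-130:u+130])
cv2.imwrite("pics/s.png",np.hstack(out))
E
```

```text
clock: 27.5
eef_pos: [594.4, 28.6, 223.1]
eef_rot: [3.14, 0.0, 1.571]
wrist_force: [-0.5, -0.0, 6.3]
finger_gap: 18.2
clock: 28.0
eef_pos: [594.1, 28.6, 222.0]
eef_rot: [-3.141, 0.0, 1.571]
wrist_force: [-0.8, -0.6, -1.1]
finger_gap: 46.9
clock: 28.4
eef_pos: [595.2, 28.6, 317.7]
eef_rot: [3.133, 0.0, 1.571]
wrist_force: [0.4, -0.7, -0.0]
finger_gap: 46.8
clock: 28.9
eef_pos: [474.0, 28.6, 312.5]
eef_rot: [3.14, 0.0, 1.571]
wrist_force: [0.3, -0.5, -0.4]
finger_gap: 47.0
[474.03664163  28.58935445 312.51072345] 46.98196138078264
scene 0.87 [327.8, 196.2] 394 (array([595.1658783,  27.8543396]), np.float64(0.12249443207126953))
side 0.84 [325.6, 176.2] 487 (array([596.8828125 ,  27.84765625]), np.float64(0.125673249551167))
wrist 0.61 [463.8, 244.4] 5371 (array([593.51013364,  28.79653765]), np.float64(0.03986414015016093))
```

View pics/s.png

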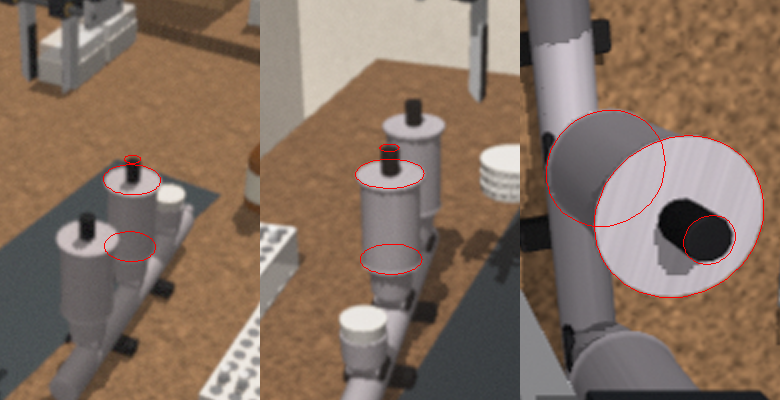

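View pics/s_side.png

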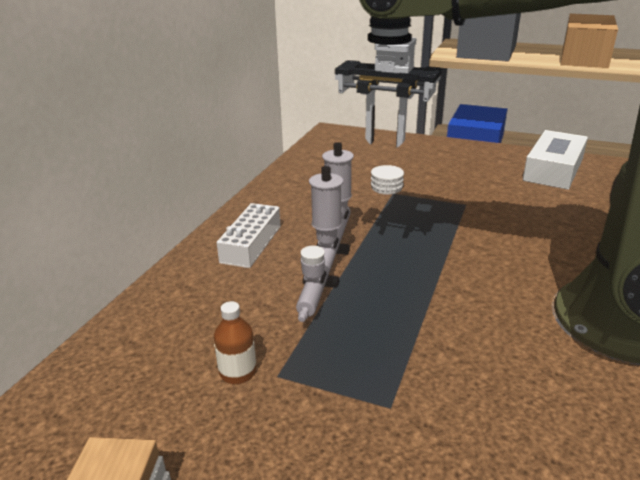

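The lid ring and knob top match the seated heights in all three views. The bystanders are unmoved and the robot is clear, so I'm handing in.

```bash
python3 -c "
from cell import manip
print(manip.sign_off())"
```

```text
the job is handed in; nothing more can be done
None
```

The filter holder is back together on the middle port, built in the order base, screen, funnel, lid. Each part was let go before I fetched the next, and I handed the job in at about 29 s of the 112 s allowed.

**Seating:** each part met resistance within about a millimetre of its expected seated height. The highest wrist force I saw in the readouts was about 17 N, well under the limit. After each release, the rings I projected at the seated heights matched the scene, side and wrist pictures. The last ones were the lid disc at 211 mm and the knob top at 239 mm, and the stack looked upright.

**Bystanders:** the bottle, dishes and rack look unmoved in the last side picture. The gripper ended open and well clear of everything.

**Disagreements:** the separate camera fits of the lid's position differed by up to about 3 mm (593.5 to 596.9 mm in x). I trusted the wrist camera, which fitted best. The gripper read about 42.5 mm on the screen instead of 44 mm, but the screen looked centred and level when held and when seated.

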